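Turn the bench timer over, dial 7 on its thumbwheel and start it

ROBOT

A 6-joint arm with a two-finger parallel gripper is mounted at the origin on a cart in front of the work surface, level with it; the furniture and walls round the work are solid. World frame = base frame: x ahead of the robot, y to its left, z up, the work surface at z = 0. Lengths are in m, angles in rad, forces in N, time in s.
With the tool pointing down it reaches from about 0.375 to 0.925 m from the base axis. Payload 5.7 kg.
Tool frame: the origin (TCP) lies midway between the tips of the shut fingers; the grasp point (between the pads) lies 19 mm behind it; z points along the fingers, y is the line along which they close (so a half turn about z gives the same grasp; the last joint's range is limited). The gripper opens to 88 mm and grips with 3 to 60 N. Pads are 20 mm wide; open, the fingers measure 115 mm over their backs; the gripper's body (75 mm by 178 mm) begins 61 mm behind the grasp point.
Start: joints at [-1.417, 0.359, 1.51, -0, 1.272, -0.115], TCP at [0.159, -0.578, 0.223] pointing down, gripper open.
Joint ranges: [-2.97, 2.97], [-1.01, 2.36], [0.21, 2.38], [-0.96, 4.11], [0.2, 2.71], [-2.98, 2.98]. Speed limits (rad/s): [2.39, 2.39, 3.14, 3.14, 3.14, 3.14].

INTERFACE

Orientations are given as a unit quaternion [x, y, z, w].
In Python, from bench import move_ptp, servo_line, goto_joints, move_gripper, sleep, inverse_kinematics, capture, PlanningError, close_job, spot_in, silhouettes, current_clock, current_joint_pos, current_qvel, current_joint_torque, current_position, current_orientation, current_force, current_torque, current_finger_gap, current_grip_force gives the robot as it stands. Calls block until the motion is done:
- move_ptp(position, orientation): joint-space move of the TCP to a pose.
- servo_line(position, orientation=None, rate=0.15, contact_N=None): straight line of the TCP; orientation=None keeps the orientation; rate is the mean speed in m/s. With contact_N (N) it stops when the force on the tool has changed by that much, and returns True; else False.
- goto_joints(angles): joint-space move.
- move_gripper(opening): finger opening in m; the grip force is fixed at half the most; returns when the fingers have stopped.
- sleep(seconds).
- inverse_kinematics(position, orientation): joint angles nearest the present ones, or None.
- capture(name): name is "side" or "top"; returns a dict with "image" (480x640x3 uint8, blue, green, red), "range_z" (480x640 float32, m along the optical axis (not along the pixel's ray), 0 where there is no reading), "intrinsics" (3x3 intrinsics, pixels), "R" (3x3) and "t" (3): a world point X has camera coordinates R X + t. Camera axes: x right, y down, z forward; pixel columns grow to the right and rows downward; lengths in m; the calibration is good to about 2 mm. A picture is of the moment at which its call begins.
A pose or a line that the arm cannot do raises PlanningError and nothing moves.
- close_job(): hands the job in; it is judged then, once.
Trained networks look in the newest picture that a camera, given by its name, has taken for a name from the list of things; names that differ only in an ending like _2 or _b are one class to them, and where a whole thing is asked for, a point or a joint stands for the part that bears it (a point fixed in the world has none). Each returns a list of dicts, best first, with "conf" (0 to 1); they miss things now and then, are a little off and sometimes report something else, mostly with a low value. They report only what shows in the picture. A call takes as long as a camera call.
- spot_in(camera, query): "xy" ([column, row] in pixels, amid what is visible of it).
- silhouettes(camera, query): "region" (480x640 bool, what is visible of it) and "xy" ([column, row] in pixels, amid what is visible of it).
Readings, each from a call of its own:
- current_clock(): time.
- current_joint_pos(): joint angles.
- current_qvel(): joint speeds.
- current_joint_torque(): joint torques, N m.
- current_position(): TCP position.
- current_orientation(): TCP orientation.
- current_force(): force on the tool from outside, world axes, zero at the start.
- current_torque(): the same for the moment, N m.
- current_finger_gap(): finger opening in m.
- current_grip_force(): force on a finger pad.
Only numpy, scipy, OpenCV 4.12 (cv2) and the standard library are available. Lean on these libraries where they do the work, as an engineer would, in place of code of your own. Each camera call takes 0.05 s, during which the arm holds its last target. There are 200 camera calls.

TASK

The bench timer for the trimmer run-in test is lying on its face: pick it up and turn it right side up, flat on its back on the bench (it takes two grasps, by way of standing it on one end), without dropping it or letting it topple. Then roll its knurled thumbwheel by the edge until the digit 7 stands squarely in the window, then press the flat membrane key gently but definitely, with about half a kilogram to one kilogram of force, and let go. Leave the oil bottle, the tape roll and the phone alone.

Things in the scene. Friction and masses are not known exactly. Their poses are not given: they have to be found in the camera images.
- timer: Grey timer box, aluminium side cheeks: 120 (x) x 60 (y) x 55 mm (z), 0.3 to 0.6 kg. From its origin: flat ends at x = +-60 (it can stand on either), plain cheek faces to grip at y = +-30, back at z = -26, face at z = +15. Cheeks 6 mm thick rise past the face to z = +29, 48 clear between them. z points out of the face: starts face down on the cheek edges, x within 0.4 rad of world +y.
- timer_face (a point): Centre of the timer's face, at (0, 0, +15) mm; axes as the timer's. On the face, between the cheeks: the thumbwheel in the -x half, the membrane key in the +x half.
- wheel_top (a point): Top of the thumbwheel's knurled edge, fixed in the timer at (-20, +2, +26) mm: 11 out of the face, 3 below the cheek edges. Black wheel, radius 25 mm, knurled band 14 mm wide, axis parallel to the timer's y. Beside the band, towards -y: a lower drum (radius 20) with white seven-bar digits (their tops to +x) and two window bars up to z = +23. The digit between the bars is the one set.
- wheel (a joint): Wheel angle, rad; grows as its top moves to the timer's +x; digit d is centred at 0.628 d, so 7 at 4.398. Stops at -0.2 and 5.85; starts between 2 and 5 (1.4 to 3.2). A shut fingertip pressed on the band with a few newtons and dragged along x turns it by friction (resists with 1.4 N at the edge, no clicks, stays where left): angle = travel / 25 mm less slip.
- key_top (a point): Centre of the top of the membrane key: flat grey plate 30 x 34 mm (timer x, y) with a thin white ring, at (+36, 0, +18) mm in the timer, 3 mm out of the face. Pressed along the timer's -z.
- key (a joint): Travel of the membrane key in m: 0 free, 0.0015 at its stop. Spring of 4 N/mm: it meets the stop at 6 N.
- oil_bottle: Bystander: small white oil bottle with a red spout, standing, 28 mm across, 83 mm high; origin at the centre of its underside. To be left alone.
- tape_roll: Bystander: roll of beige masking tape lying flat, 104 mm across, 25 mm high; origin at the centre of its underside. To be left alone.
- phone: Bystander: black telephone lying flat, 158 x 75 x 8 mm; origin at the centre of its underside. To be left alone.

How it is judged:
On the way, in this order (a step that is already met when the one before it is completed fails the run):
1. the timer lies flat on its back on the bench, face up, released and at rest (angle between timer's own z axis and vertical below 0.08 rad and height (world z) of timer between 0.018 and 0.034 m and linear speed of timer below 0.02 m/s and contact force between the fingers and timer below 0.3 N), for 0.2 s.
2. the timer face up, its thumbwheel shows 7 in the window (within 0.15 rad) (value of joint wheel between 4.248 and 4.548 rad and angle between timer's own z axis and vertical below 0.08 rad and height (world z) of timer between 0.018 and 0.034 m), for 0.2 s.
3. with 7 set, the finger presses the membrane key with more than 4 N (all of step 2 and contact force between the fingers and key above 4 N), for 0.1 s.
At the end, for the whole second after the job is handed in: The timer lies flat on its back on the bench, face up (within 0.08 rad), released and at rest, the wheel at 7 (4.398 rad within 0.15), the key let go (all of step 2 and linear speed of timer below 0.02 m/s and contact force between the fingers and timer below 0.3 N and value of joint key below 0.0005 m); the robot touches nothing.
It fails at once if the timer is dropped or let topple (moves faster than 0.5 m/s without the fingers on it) (contact force between the fingers and timer below 0.1 N and linear speed of timer above 0.5 m/s).
It fails at once if the membrane key is pressed with more than 30 N (contact force between anything else and key above 30 N).
It fails at once if a bystander is pushed more than 25 mm or the bottle is tipped (distance of any of oil_bottle, tape_roll, phone from where it was at the start of the episode above 0.025 m or angle between oil_bottle's own z axis and vertical above 0.3 rad).
It also fails if it takes over 72 s, if anything falls off the work surface, if the arm or the gripper's body presses on something with over 40 N, if the wrist force passes 120 N, or if a joint passes its speed limit or range.

## Working session

There is one attempt and no reset: what is moved stays moved. The work goes in short steps, each a Python script; the robot and the scene stay as the last script left them, time stands still between calls to the robot, and variables do not carry over. Pictures are saved under pics/ and viewed, at most 10 in all, crops included, and the job is handed in when it is done.

```bash
ls; mkdir -p pics; python3 - <<'E'
from bench import *
import cv2,numpy as np
ims=[]
for c in("top","side"):
    d=capture(c);ims.append(d["image"]);cv2.imwrite(f"pics/{c}0.png",d["image"])
    print(c,d["intrinsics"].round(1).tolist(),d["R"].round(3).tolist(),d["t"].round(3).tolist())
    K,R,t=d["intrinsics"],d["R"],d["t"]
    for n in("timer","oil_bottle","tape_roll","phone"):
        for s in silhouettes(c,n)[:2]:
            m=s["region"]&(d["range_z"]>0);v,u=np.nonzero(m);z=d["range_z"][m]
            P=(np.linalg.inv(K)@np.stack([u*z,v*z,z])-t[:,None]).T@R
            print(n,round(s["conf"],2),s["xy"],m.sum(),np.percentile(P,[2,50,98],axis=0).round(3).tolist())
            if n=="timer":
                h=P[:,2]; Q=P[h>np.percentile(h,90)-.006]
                print(cv2.minAreaRect(Q[:,:2].astype(np.float32)*1000),Q[:,2].mean())
print(current_clock(),current_orientation())
E
```

```text
bench.py
pics
top [[548.8, 0.0, 320.6], [0.0, 548.8, 238.0], [0.0, 0.0, 1.0]] [[0.025, -1.0, -0.001], [-0.995, -0.024, -0.099], [0.099, 0.003, -0.995]] [-0.259, 0.512, 1.198]
timer 0.91 [338.8, 259.2] 1585 [[0.432, -0.344, 0.005], [0.468, -0.287, 0.055], [0.505, -0.229, 0.06]]
((468.954345703125, -285.8445129394531), (60.027565002441406, 119.67483520507812), 14.547453880310059) 0.055662379593874343
oil_bottle 0.68 [356.4, 194.1] 157 [[0.607, -0.333, 0.012], [0.617, -0.32, 0.047], [0.641, -0.309, 0.075]]
oil_bottle 0.59 [336.6, 258.3] 1586 [[0.432, -0.343, 0.002], [0.468, -0.285, 0.055], [0.504, -0.227, 0.06]]
tape_roll 0.97 [470.2, 236.8] 885 [[0.48, -0.591, 0.002], [0.527, -0.542, 0.024], [0.576, -0.493, 0.029]]
tape_roll 0.66 [357.5, 195.1] 167 [[0.607, -0.336, 0.004], [0.617, -0.321, 0.047], [0.632, -0.309, 0.075]]
phone 0.78 [193.6, 279.2] 2307 [[0.379, -0.038, 0.004], [0.418, 0.036, 0.009], [0.456, 0.112, 0.014]]
side [[615.9, 0.0, 314.2], [0.0, 615.9, 235.8], [0.0, 0.0, 1.0]] [[1.0, -0.019, -0.017], [-0.025, -0.609, -0.793], [0.005, 0.793, -0.609]] [-0.538, -0.093, 1.45]
timer 0.66 [282.2, 260.7] 1913 [[0.429, -0.354, 0.005], [0.469, -0.315, 0.053], [0.509, -0.234, 0.056]]
((468.2977600097656, -290.5780334472656), (60.222808837890625, 123.10739135742188), 14.677084922790527) 0.05373447963700317
oil_bottle 0.84 [361.2, 271.1] 400 [[0.607, -0.341, 0.003], [0.619, -0.334, 0.037], [0.633, -0.31, 0.072]]
oil_bottle 0.21 [283.5, 257.8] 1901 [[0.429, -0.354, 0.006], [0.469, -0.315, 0.053], [0.508, -0.234, 0.056]]
tape_roll 0.72 [311.0, 380.0] 2133 [[0.481, -0.597, -0.001], [0.527, -0.557, 0.021], [0.575, -0.5, 0.026]]
phone 0.87 [264.7, 181.8] 1178 [[0.379, -0.046, 0.001], [0.418, 0.025, 0.007], [0.456, 0.11, 0.011]]
0.5 [ 9.90979253e-01  1.34015350e-01 -2.05731756e-05 -8.05574013e-05]
```

View pics/top0.png

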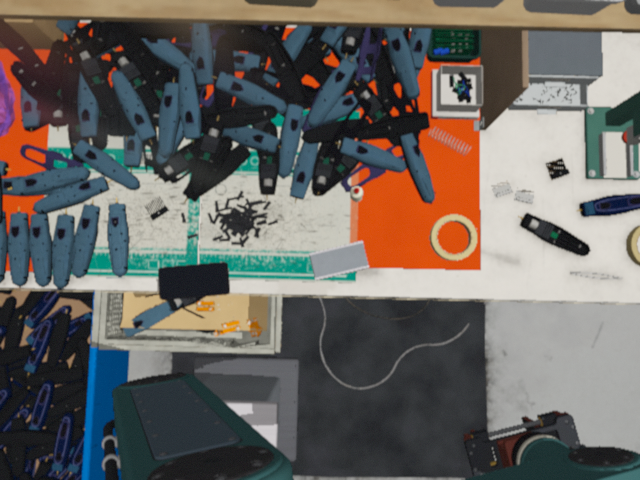

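View pics/side0.png

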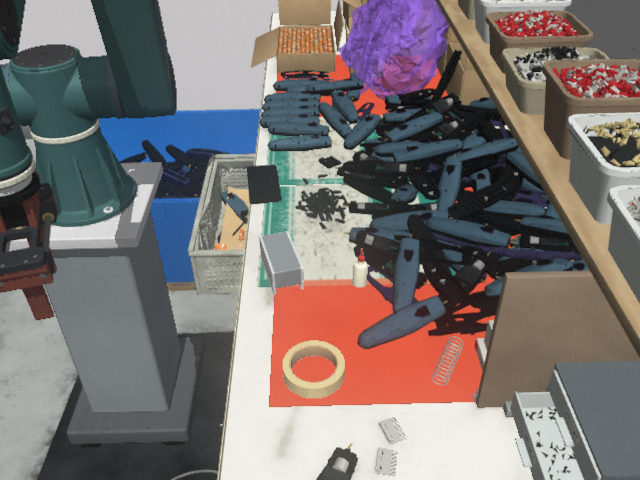

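```bash
cat > h.py <<'E'
from bench import *
import numpy as np, cv2
from scipy.spatial.transform import Rotation as Ro
Z=np.array([0,0,1.])
def frame(yaw,a,flip=1):
    """tool tilted by a (0=down, + = fingers point to u) ; closing axis n"""
    u=np.array([np.cos(yaw),np.sin(yaw),0]); d=-np.cos(a)*Z+np.sin(a)*u
    n=flip*np.cross(-Z,u)
    return d,Ro.from_matrix(np.stack([np.cross(n,d),n,d],1)).as_quat()
def tcp(g,yaw,a,flip=1,back=0):
    d,q=frame(yaw,a,flip); return np.array(g)+(.019-back)*d,q
E
python3 - <<'E'
from h import *
y0=np.radians(104.5)
for dy in (0,-25,25):
  for p in ([.469,-.287],[.5,-.2],[.45,-.35]):
    for f in(1,-1):
      for z in (.05,.17):
        r=[]
        for a in range(-90,91,15):
            j=inverse_kinematics(*tcp([*p,z],y0+np.radians(dy),np.radians(a),f)); r.append('.' if j is None else f"{j[3]:.1f}/{j[4]:.1f}/{j[5]:.1f}")
        print(dy,p,f,z,*r)
E
```

```text
0 [0.469, -0.287] 1 0.05 . . . . . -0.4/0.5/-0.5 -0.0/0.8/-0.9 0.2/1.1/-1.1 0.2/1.4/-1.2 0.3/1.7/-1.2 0.4/1.9/-1.2 0.5/2.1/-1.2 0.6/2.3/-1.2
0 [0.469, -0.287] 1 0.17 . . . . -0.7/0.6/-0.1 -0.2/0.8/-0.7 -0.0/1.1/-0.9 0.1/1.3/-1.1 0.2/1.6/-1.1 0.3/1.8/-1.2 0.4/2.1/-1.2 0.5/2.3/-1.1 0.6/2.4/-1.1
0 [0.469, -0.287] -1 0.05 . . . . . -0.4/0.5/2.6 -0.0/0.8/2.2 0.2/1.1/2.0 0.2/1.4/2.0 0.3/1.7/1.9 0.4/1.9/1.9 0.5/2.1/1.9 0.6/2.3/2.0
0 [0.469, -0.287] -1 0.17 . . . . . -0.2/0.8/2.5 -0.0/1.1/2.2 0.1/1.3/2.1 0.2/1.6/2.0 0.3/1.8/2.0 0.4/2.1/2.0 0.5/2.3/2.0 0.6/2.4/2.1
0 [0.5, -0.2] 1 0.05 . . . . . -0.4/0.6/-0.3 -0.0/0.8/-0.8 0.2/1.1/-1.0 0.3/1.3/-1.1 0.4/1.6/-1.2 0.5/1.8/-1.2 0.5/2.0/-1.2 0.6/2.2/-1.2
0 [0.5, -0.2] 1 0.17 . . . . -0.7/0.8/0.0 -0.3/0.9/-0.4 -0.0/1.1/-0.8 0.2/1.3/-0.9 0.3/1.5/-1.0 0.4/1.8/-1.1 0.5/2.0/-1.1 0.6/2.1/-1.1 0.7/2.3/-1.1
0 [0.5, -0.2] -1 0.05 . . . . . -0.4/0.6/2.8 -0.0/0.8/2.4 0.2/1.1/2.2 0.3/1.3/2.0 0.4/1.6/2.0 0.5/1.8/2.0 0.5/2.0/2.0 0.6/2.2/2.0
0 [0.5, -0.2] -1 0.17 . . . . . -0.3/0.9/2.7 -0.0/1.1/2.4 0.2/1.3/2.2 0.3/1.5/2.1 0.4/1.8/2.1 0.5/2.0/2.0 0.6/2.1/2.0 0.7/2
[... 3470 characters left out ...]
/2.1 -0.0/1.1/1.9 0.1/1.4/1.9 0.1/1.6/1.8 0.2/1.9/1.8 0.2/2.1/1.8 0.3/2.4/1.9 0.4/2.5/1.9
25 [0.45, -0.35] 1 0.05 . . . 3.3/0.7/1.5 . -0.1/0.4/-1.4 -0.0/0.8/-1.5 0.0/1.2/-1.5 0.0/1.5/-1.5 0.0/1.8/-1.5 0.1/2.1/-1.5 0.1/2.4/-1.5 0.1/2.6/-1.5
25 [0.45, -0.35] 1 0.17 . . . 3.7/0.2/1.2 -0.2/0.3/-1.2 -0.0/0.7/-1.4 -0.0/1.1/-1.5 0.0/1.4/-1.5 0.0/1.7/-1.5 0.1/2.0/-1.5 0.1/2.3/-1.5 0.1/2.5/-1.5 0.1/2.7/-1.4
25 [0.45, -0.35] -1 0.05 . . . 3.3/0.7/-1.6 . -0.1/0.4/1.8 -0.0/0.8/1.7 0.0/1.2/1.6 0.0/1.5/1.6 0.0/1.8/1.6 0.1/2.1/1.6 0.1/2.4/1.6 0.1/2.6/1.7
25 [0.45, -0.35] -1 0.17 . . . 3.7/0.2/-2.0 -0.2/0.3/1.9 -0.0/0.7/1.7 -0.0/1.1/1.7 0.0/1.4/1.6 0.0/1.7/1.6 0.1/2.0/1.6 0.1/2.3/1.6 0.1/2.5/1.7 0.1/2.7/1.7
```

```bash
python3 - <<'E'
from h import *
yi=np.radians(104.5); yf=np.radians(85); r=np.radians
g=[.469,-.287,.033]; P=[.455,-.195]
pts=[tcp(g,yi,r(-10),back=.11),tcp(g,yi,r(-10)),tcp([*g[:2],.17],yi,r(-10)),tcp([*P,.16],yf,r(80)),tcp([*P,.06],yf,r(80)),tcp([*P,.06],yf,r(80),back=.12)]
J=[inverse_kinematics(*p) for p in pts]
for j in J: print(None if j is None else np.round(j,2))
if any(j is None for j in J): raise SystemExit
move_gripper(.085); move_ptp(*pts[0]); servo_line(*pts[1],rate=.1); move_gripper(.0)
print("gap",current_finger_gap(),current_grip_force(),current_clock())
servo_line(*pts[2],rate=.12); print("gap",current_finger_gap(),current_force())
move_ptp(*pts[3]); print("gap",current_finger_gap(),current_force(),current_clock())
servo_line(*tcp([*P,.068],yf,r(80)),rate=.1)
print(servo_line(*tcp([*P,.055],yf,r(80)),rate=.015,contact_N=4),current_position()-pts[4][0],current_force(),current_clock())
for c in("side","top"): cv2.imwrite(f"pics/{c}1.png",capture(c)["image"])
s=cv2.imread("pics/side1.png")[130:330,180:420]; cv2.imwrite("pics/s1.png",cv2.resize(s,None,fx=3,fy=3))
E
```

```text
[-0.57  0.34  1.86 -0.16  0.82 -0.72]
[-0.6   0.53  1.91 -0.21  0.58 -0.68]
[-0.6   0.31  1.8  -0.15  0.9  -0.77]
[-1.01  0.94  1.49  0.69  1.96 -1.13]
[-1.01  1.1   1.46  0.67  1.87 -1.21]
[-1.1   1.13  1.22  0.63  2.07 -1.13]
gap 0.06009897603836713 30.00049352645874 4.175
gap 0.06018596849022194 [-0.25554375 -0.15343209 -3.83351594]
gap 0.05987900864417797 [-0.11165549 -0.23801967 -4.73122568] 6.4583
True [ 1.39167127e-05 -8.06005918e-05 -4.51128768e-05] [ 0.2122297  -3.00807299  5.32241061] 8.1167
```

View pics/s1.png

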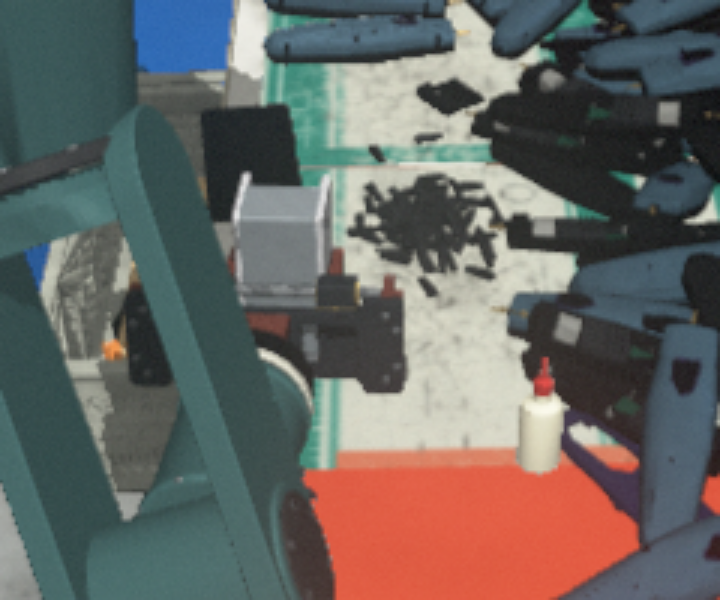

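The box stands on its -x end (top at about (285,215) in the crop), face to +y, held by the gripper and clear of the bottle at (540,430). Next I release it, back off and measure.

```bash
cat >> h.py <<'E'
def cloud(c):
    d=capture(c);m=d["range_z"]>0;v,u=np.nonzero(m);z=d["range_z"][m]
    return d,(np.linalg.inv(d["intrinsics"])@np.stack([u*z,v*z,z])-d["t"][:,None]).T@d["R"]
E
python3 - <<'E'
from h import *
yf=np.radians(85); r=np.radians; P=[.455,-.195]
move_gripper(.085)
servo_line(*tcp([*P,.06],yf,r(80),back=.13),rate=.12)
p=tcp([.44,-.3,.2],yf,r(30)); j=inverse_kinematics(*p); print(j)
move_ptp(*p)
for c in("top","side"):
    d,X=cloud(c)
    m=(abs(X[:,0]-.455)<.06)&(abs(X[:,1]+.195)<.06)&(X[:,2]>.105)&(X[:,2]<.135); Q=X[m]
    print(c,m.sum(),cv2.minAreaRect((Q[:,:2]*1000).astype(np.float32)),Q[:,2].mean() if m.any() else 0)
    cv2.imwrite(f"pics/{c}2.png",d["image"])
print(current_clock())
E
```

```text
[-0.95522385  0.50266479  1.51397572  0.3292479   1.54155677 -0.94782661]
top 663 ((456.3783264160156, -188.39517211914062), (54.7978630065918, 60.76279830932617), 84.9210433959961) 0.11979556585838082
side 450 ((455.74267578125, -194.84979248046875), (55.8079833984375, 61.76068878173828), 81.73484802246094) 0.1161787848965629
10.95
```

```bash
python3 - <<'E'
from h import *
yf=np.radians(85); r=np.radians
u=np.array([np.cos(yf),np.sin(yf),0])
g=np.array([.4562,-.1905,.072])+.008*u; P=[.455,-.21]
pts=[tcp(g,yf,r(-15),back=.085),tcp(g,yf,r(-15)),tcp([*g[:2],.15],yf,r(-15)),tcp([*P,.18],yf,r(75)),tcp([*P,.034],yf,r(75)),tcp([*P,.034],yf,r(75),back=.12)]
J=[inverse_kinematics(*p) for p in pts]
for j in J: print(None if j is None else np.round(j,2))
if any(j is None for j in J): raise SystemExit
p=tcp([.44,-.25,.28],yf,r(0))
move_ptp(*p); move_ptp(*pts[0]); print(servo_line(*pts[1],rate=.06,contact_N=8),current_position()-pts[1][0],current_force()); move_gripper(.0)
print("gap",current_finger_gap(),current_grip_force(),current_clock())
servo_line(*pts[2],rate=.1); print("gap",current_finger_gap(),current_force())
move_ptp(*pts[3]); print("gap",current_finger_gap(),current_force(),current_clock())
servo_line(*tcp([*P,.042],yf,r(75)),rate=.1)
print(servo_line(*tcp([*P,.029],yf,r(75)),rate=.015,contact_N=4),current_position()-pts[4][0],current_force(),current_clock())
for c in("side","top"): cv2.imwrite(f"pics/{c}3.png",capture(c)["image"])
s=cv2.imread("pics/side3.png")[130:330,180:420]; cv2.imwrite("pics/s3.png",cv2.resize(s,None,fx=3,fy=3))
E
```

```text
[-0.29  0.3   1.9  -0.33  0.91 -0.01]
[-0.34  0.44  1.97 -0.4   0.71  0.05]
[-0.34  0.31  1.9  -0.33  0.89 -0.05]
[-1.02  0.87  1.48  0.67  1.95 -1.1 ]
[-1.02  1.09  1.44  0.63  1.8  -1.21]
[-1.11  1.11  1.21  0.59  2.01 -1.13]
False [ 2.51581407e-04 -5.84681693e-06  2.99301488e-04] [-0.16620778 -0.13538353  0.24222848]
gap 0.06026318331223776 29.988469183444977 14.175
gap 0.05987910470599116 [ 0.35150541 -0.31992023 -3.52028705]
gap 0.0601741182765914 [ 0.19791826  0.47289449 -4.04996561] 16.1
True [-2.84398194e-06 -4.32858227e-06  6.10312868e-04] [-0.25763991 -1.4147433   6.01912917] 18.2
```

View pics/s3.png

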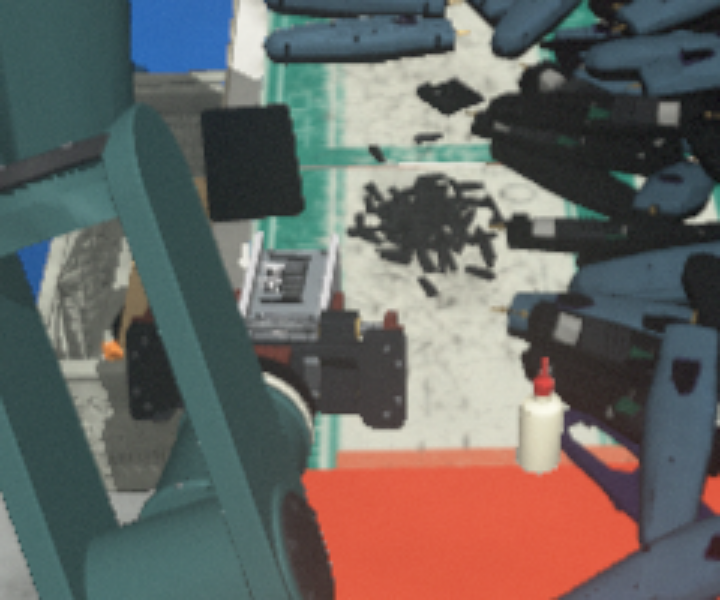

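The timer is face up, held flat, with the wheel showing near (285,280) in the crop. I'll release it and look at the digits.

```bash
python3 - <<'E'
from h import *
yf=np.radians(85); r=np.radians; P=[.455,-.21]
move_gripper(.085)
servo_line(*tcp([*P,.034],yf,r(75),back=.12),rate=.12)
move_ptp(*tcp([.44,-.32,.2],yf,r(20)))
out=[]
for c in("top","side"):
    ims=[]
    for k in range(4):
        d,X=cloud(c); ims.append(d["image"].astype(float))
    m=(abs(X[:,0]-.455)<.1)&(abs(X[:,1]+.2)<.1)&(X[:,2]>.02)&(X[:,2]<.07); Q=X[m]
    print(c,m.sum(),cv2.minAreaRect((Q[:,:2]*1000).astype(np.float32)),np.percentile(Q[:,2],[5,50,95]))
    im=np.mean(ims,0)
    q=d["intrinsics"]@(d["R"]@np.array([.455,-.21,.05])+d["t"]); q=(q/q[2])[:2].astype(int); print(q)
    cr=im[q[1]-35:q[1]+35,q[0]-45:q[0]+45].clip(0,255).astype(np.uint8)
    out.append(cv2.resize(cr,(400*90//70,400),interpolation=cv2.INTER_CUBIC)[:,:400] if 0 else cv2.resize(cr,(400,311),interpolation=cv2.INTER_CUBIC))
    for n in("wheel_top","key_top","timer_face"):
        for s in spot_in(c,n)[:1]: print(n,s["conf"],s["xy"])
cv2.imwrite("pics/c4.png",np.hstack(out)); print(current_clock())
E
```

```text
top 1535 ((470.00567626953125, -168.69049072265625), (193.01075744628906, 95.19989013671875), 64.7358169555664) [0.03805779 0.04378144 0.05654661]
[303 265]
wheel_top 0.85 [297.9, 264.9]
key_top 0.64 [314.1, 265.3]
timer_face 0.68 [298.7, 264.5]
side 1369 ((456.1534423828125, -201.58673095703125), (124.18912506103516, 61.22004699707031), 85.1292953491211) [0.02480146 0.04133082 0.05431581]
[274 227]
wheel_top 0.69 [272.5, 236.8]
key_top 0.47 [275.1, 239.4]
timer_face 0.72 [275.8, 238.9]
21.5917
```

View pics/c4.png

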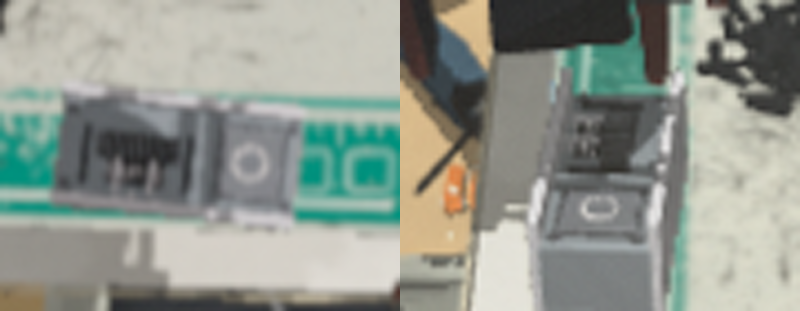

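```bash
cat >> h.py <<'E'
def pix2plane(d,xy,h):
    ray=d["R"].T@np.linalg.inv(d["intrinsics"])@np.array([*xy,1.]); c=-d["R"].T@d["t"]
    return c+ray*(h-c[2])/ray[2]
def timer_T(o,yaw=np.radians(85)):
    u=np.array([np.cos(yaw),np.sin(yaw),0]); return np.stack([-u,np.cross(Z,-u),Z],1),np.array([*o,.026])
def rectify(d,im,T,zt,x0,x1,y0,y1,s=8):
    """view from above in the timer frame: up = +x, left = +y"""
    A,o=T; c=[(x1,y1),(x1,y0),(x0,y0),(x0,y1)]
    px=[]
    for x,y in c:
        q=d["intrinsics"]@(d["R"]@(A@np.array([x,y,zt])/1000+o)+d["t"]); px.append(q[:2]/q[2])
    w,h=(y1-y0)*s,(x1-x0)*s
    H=cv2.getPerspectiveTransform(np.float32(px),np.float32([[0,0],[w,0],[w,h],[0,h]]))
    return cv2.warpPerspective(im,H,(w,h),flags=cv2.INTER_CUBIC)
def look(o,name,n=3,**k):
    out=[]
    for c in("top","side"):
        im=0
        for _ in range(n): d=capture(c); im=im+d["image"].astype(np.float32)/n
        np.savez(f"{name}_{c}.npz",im=im,**{a:d[a] for a in("R","t","intrinsics")})
        out.append(rectify(d,im,timer_T(o),21,-60,60,-30,30,5))
        out.append(rectify(d,im,timer_T(o),21,-50,10,-22,8,10)*1.5)
    cv2.imwrite(f"pics/{name}.png",np.hstack([cv2.copyMakeBorder(o_,0,0,0,4,0,value=(0,0,255)) for o_ in out])[:, :].clip(0,255).astype(np.uint8)[:,:])
    i=cv2.imread(f"pics/{name}.png"); cv2.imwrite(f"pics/{name}.png",cv2.resize(i,(800,int(i.shape[0]*800/i.shape[1]))))
E
python3 - <<'E'
from h import *
d=capture("top"); print(pix2plane(d,(314.0,266.7),.044))
d=capture("side"); print(pix2plane(d,(274-45+(599-400)/4.444,227-35+207/4.444),.044))
look([.456,-.198],"l5")
E
```

```text
[ 0.45252761 -0.23326725  0.044     ]
[ 0.45359381 -0.23807046  0.044     ]
```

View pics/l5.png

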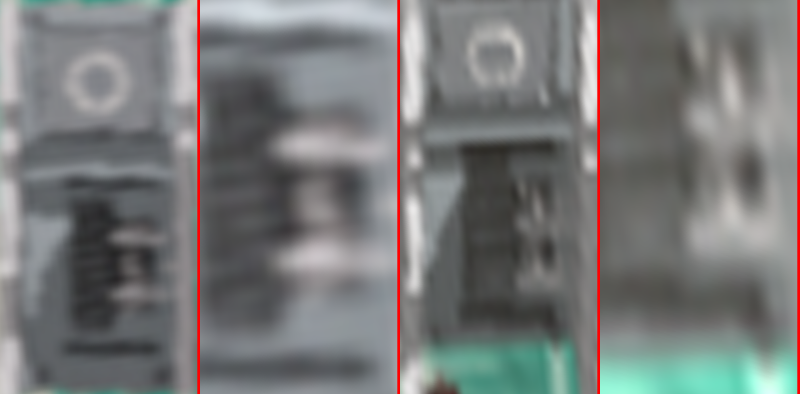

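```bash
cat >> h.py <<'E'
O=[.456,-.199]
A,OO=timer_T(O)
def W(x,y,z): return A@np.array([x,y,z])/1000+OO
def downq():
    c=[frame(np.radians(t),0)[1] for t in(175,-5)]
    def cost(q):
        j=inverse_kinematics(W(-20,2,60),q); return 9 if j is None else abs(j[5])
    return min(c,key=cost)
def stroke(q,x0,x1,N=4.,n=4,rate=.04,z0=None,stop=None):
    """lower on the band at timer x0, drag to x1 in n pieces; returns contact z and forces"""
    servo_line(W(x0,2,32),q,rate=.12)
    if z0: servo_line(W(x0,2,z0+1),q,rate=.08)
    f0=current_force()
    hit=servo_line(W(x0,2,23.5),q,rate=.006,contact_N=N)
    p=(A.T@(current_position()-OO))*1000; z=p[2]; f=A.T@(current_force()-f0); log=[(round(p[0],1),*f.round(1))]
    for x in np.linspace(x0,x1,n+1)[1:]:
        z-=np.clip((N-f[2])*.02,-.1,.1)
        servo_line(W(x,2,z),q,rate=rate); f=A.T@(current_force()-f0); log.append((round(x,1),*f.round(1)))
        if stop and abs(f[0])>stop: break
    servo_line(W(x,2,32),q,rate=.12)
    return hit,round(p[2],2),log
E
python3 - <<'E'
from h import *
q=downq(); move_gripper(0.); print(inverse_kinematics(W(-20,2,60),q).round(2),current_finger_gap())
move_ptp(W(-30,2,60),q)
hit,z,l=stroke(q,-30,-10); print(hit,z); print(*l,sep="\n"); print(current_clock())
move_ptp(W(-30,2,150)+np.array([0,.12,0]),q)
look(O,"l6"); print(current_clock())
E
```

```text
[-0.51  0.39  1.89 -0.    0.87  1.15] 0.00028203366689142793
True 25.33
(np.float64(-30.0), np.float64(-1.7), np.float64(-0.6), np.float64(5.1))
(np.float64(-25.0), np.float64(-1.2), np.float64(-2.2), np.float64(9.6))
(np.float64(-20.0), np.float64(0.3), np.float64(-2.2), np.float64(10.1))
(np.float64(-15.0), np.float64(0.9), np.float64(-1.9), np.float64(5.2))
(np.float64(-10.0), np.float64(1.0), np.float64(-1.2), np.float64(2.1))
27.8667
28.925
```

View pics/l6.png

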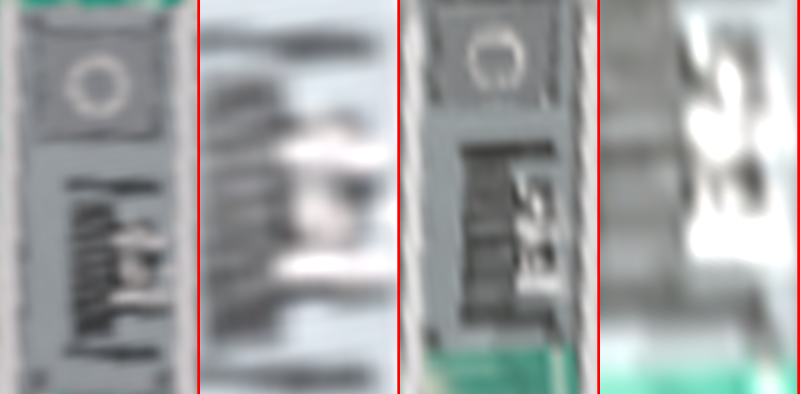

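```bash
cat >> h.py <<'E'
def unwrap(name,c,O=O,s=12):
    f=np.load(f"{name}_{c}.npz"); A,o=timer_T(O)
    ph=np.radians(np.linspace(60,-60,int(41.9*s))); ys=np.linspace(-4,-24,20*s)   # rows: +x up ; cols: +y left
    PH,Y=np.meshgrid(ph,ys,indexing="ij")
    X=np.stack([-20+20*np.sin(PH),Y,1+20*np.cos(PH)],-1)/1000@A.T+o
    q=(X@f["R"].T+f["t"])@f["intrinsics"].T; m=(q[...,:2]/q[...,2:]).astype(np.float32)
    i=cv2.remap(f["im"].astype(np.float32),m[...,0],m[...,1],cv2.INTER_CUBIC)
    for deg in(-36,0,36): i[int((60-deg)/120*len(i)),:10]=(0,0,255)
    return cv2.copyMakeBorder(i,0,0,0,5,0,value=(0,255,0))
E
python3 - <<'E'
from h import *
Os=[.4565,-.2015]
p=[unwrap("l5","top")*1.6,unwrap("l5","side",Os)*1.6,unwrap("l6","top"),unwrap("l6","side",Os)]
i=np.hstack(p).clip(0,255).astype(np.uint8); print(i.shape); cv2.imwrite("pics/u6.png",cv2.resize(i,(800,410)))
E
```

```text
(502, 980, 3)
```

View pics/u6.png

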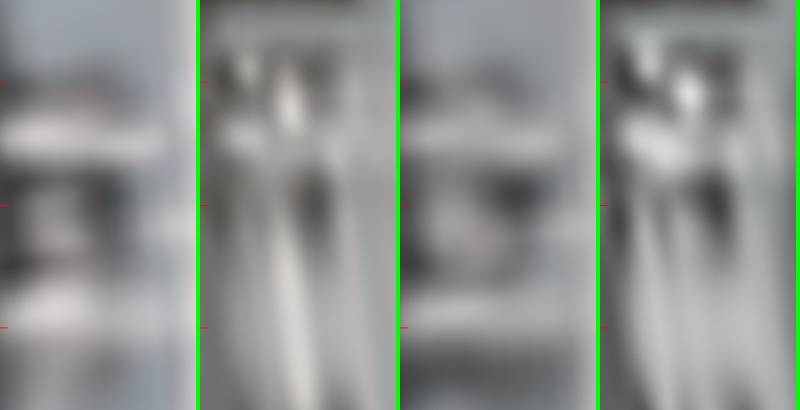

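```bash
cat >> h.py <<'E'
def stroke2(q,x0,x1,N=5.,step=3.,rate=.04,z0=25.3,stop=None):
    servo_line(W(x0,2,29),q,rate=.15); servo_line(W(x0,2,z0+.8),q,rate=.05)
    f0=current_force()
    hit=servo_line(W(x0,2,23.5),q,rate=.006,contact_N=N-1)
    p=(A.T@(current_position()-OO))*1000; z=p[2]; f=A.T@(current_force()-f0); log=[(f[0],f[2])]; x=x0
    n=int(np.ceil(abs(x1-x0)/step))
    for x in np.linspace(x0,x1,n+1)[1:]:
        z-=np.clip((N-f[2])*.03,-.15,.15)
        servo_line(W(x,2,z),q,rate=rate); f=A.T@(current_force()-f0); log.append((f[0],f[2]))
        if stop and f[0]*np.sign(x1-x0)<-stop: break
    servo_line(W(x,2,29),q,rate=.15)
    print(hit,round(p[2],2),round(x,1),np.round(log,1).tolist(),round(current_clock(),2))
    return x,log
E
python3 - <<'E'
from h import *
q=downq(); move_ptp(W(-29,2,45),q)
for k in range(4):
    x,l=stroke2(q,-29,-11,stop=3.)
    if x<-12: break
E
```

```text
True 25.49 -11.0 [[-0.4, 5.6], [-0.3, 6.0], [-1.1, 9.3], [-0.7, 7.3], [0.8, 5.0], [-1.1, 2.9], [0.4, 2.6]] 32.16
True 25.51 -11.0 [[-0.6, 4.5], [-0.4, 5.3], [-0.7, 7.8], [-0.5, 6.6], [0.4, 5.8], [-0.3, 2.1], [-0.0, 2.2]] 34.71
True 25.51 -11.0 [[1.0, 4.8], [0.5, 4.7], [-0.2, 7.1], [0.7, 7.2], [0.9, 4.9], [0.1, 2.6], [1.5, 1.5]] 37.26
True 25.49 -26.0 [[0.2, 4.0], [-3.5, 6.3]] 38.56
```

```bash
python3 - <<'E'
from h import *
q=downq()
stroke2(q,-26,-20,stop=4.5)
look_at=None
for k in range(2): stroke2(q,-11,-29.15,N=7.)
move_ptp(W(-30,2,130)+np.array([0,.12,0]),q)
look(O,"l7")
f=[np.load(f"l{k}_{c}.npz")["im"] for c in("top","side") for k in (6,7)]
print(current_clock())
E
```

```text
True 25.96 -20.0 [[0.0, 3.2], [-3.7, 3.0], [-6.7, 6.3]] 40.04
True 24.99 -29.2 [[-1.3, 3.3], [-0.5, 6.1], [0.1, 11.0], [0.2, 12.3], [-0.4, 11.6], [-0.1, 8.0], [-0.8, 5.4], [-0.5, 3.1]] 42.87
True 25.01 -29.2 [[-1.4, 4.8], [-0.6, 6.7], [1.4, 10.5], [-0.1, 11.4], [-0.9, 12.1], [-1.3, 9.3], [-1.5, 5.5], [-1.2, 5.2]] 45.72
46.6917
```

View pics/l7.png

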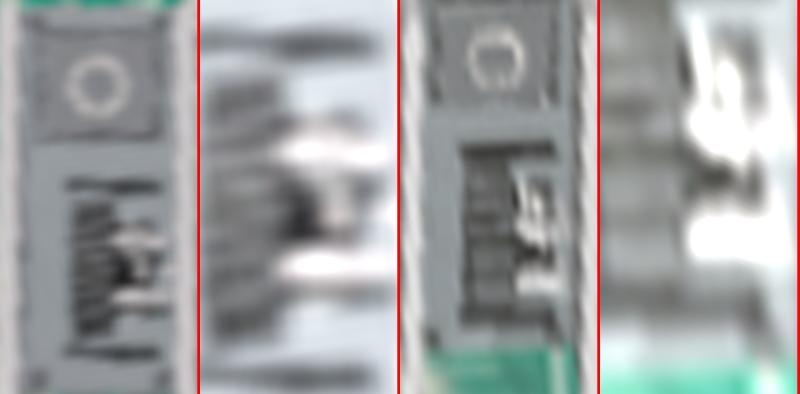

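```bash
cat > fit.py <<'E'
from h import *
from scipy.ndimage import gaussian_filter
import itertools
SEG={0:"abcdef",1:"bc",2:"abged",3:"abgcd",4:"fgbc",5:"afgcd",6:"afgedc",7:"abc",8:"abcdefg",9:"abcfgd"}
def tex(th,h,w,t,s,y):          # s: mm along +x, y: mm, left=+y
    S,Y=np.meshgrid(s,y,indexing="ij"); I=np.zeros_like(S)
    for d in range(10):
        p=S-20*(th-.6283*d); H=h/2; V=w/2; r=-Y
        b={"a":(H-t,H,-V,V),"d":(-H,-H+t,-V,V),"g":(-t/2,t/2,-V,V),"f":(0,H,-V,-V+t),"e":(-H,0,-V,-V+t),"b":(0,H,V-t,V),"c":(-H,0,V-t,V)}
        for k in SEG[d]:
            a=b[k]; I[(p>=a[0])&(p<=a[1])&(r>=a[2])&(r<=a[3])]=1
    return I
s=np.arange(-12,12,.25); y=np.arange(8,-8,-.25)
def samp(name,yc,so,O):
    f=np.load(f"{name}_top.npz"); A,o=timer_T(O); PH,Y=np.meshgrid((s+so)/20,y+yc,indexing="ij")
    X=np.stack([-20+20*np.sin(PH),Y,1+20*np.cos(PH)],-1)/1000@A.T+o
    q=(X@f["R"].T+f["t"])@f["intrinsics"].T; m=(q[...,:2]/q[...,2:]).astype(np.float32)
    return cv2.remap(f["im"].astype(np.float32).mean(2),m[...,0],m[...,1],cv2.INTER_LINEAR)
ncc=lambda a,b:np.corrcoef(a.ravel(),b.ravel())[0,1]
ws=abs(s)<4.5; wy=abs(y)<5.5
for n in("l6","l7"):
    res=[]
    ims={(yc,so):samp(n,yc,so,O)[ws][:,wy] for yc in(-9,-10,-11,-12,-13) for so in(-1,0,1)}
    for h,w in itertools.product((8,10),(5,7)):
        for th in np.arange(1.2,5.9,.05):
            T=gaussian_filter(tex(th,h,w,1.6,s,y),4.5)[ws][:,wy]
            for k,i in ims.items(): res.append((ncc(T,i),round(th,2),h,w,*k))
    res.sort(reverse=True); print(n,[tuple(np.round(r,2).tolist()) for r in res[:5]])
    best={}
    for r in res: best.setdefault(round(r[1]/.6283),r)
    print({int(k):(round(float(v[0]),2),float(v[1])) for k,v in best.items()})
E
python3 fit.py
```

```text
l6 [(0.87, 5.5, 10.0, 5.0, -10.0, -1.0), (0.87, 5.45, 10.0, 5.0, -10.0, 0.0), (0.86, 3.75, 8.0, 5.0, -10.0, -1.0), (0.86, 3.75, 10.0, 5.0, -10.0, 0.0), (0.85, 3.8, 10.0, 5.0, -10.0, -1.0)]
{9: (0.87, 5.5), 6: (0.86, 3.75), 5: (0.85, 3.1), 4: (0.84, 2.4), 8: (0.83, 4.95), 3: (0.81, 1.65), 7: (0.77, 4.15), 2: (0.74, 1.55)}
l7 [(0.85, 4.4, 10.0, 7.0, -10.0, -1.0), (0.85, 4.4, 10.0, 7.0, -10.0, 0.0), (0.84, 4.45, 10.0, 7.0, -10.0, -1.0), (0.83, 4.35, 10.0, 7.0, -10.0, 0.0), (0.81, 4.4, 10.0, 7.0, -9.0, 0.0)]
{7: (0.85, 4.4), 4: (0.73, 2.65), 3: (0.67, 1.85), 9: (0.64, 5.75), 8: (0.59, 5.25), 5: (0.58, 3.25), 6: (0.58, 4.0), 2: (0.54, 1.45)}
```

The model fit puts the wheel at 4.40 rad with 7 clearly the best match, so I press the key.

```bash
python3 - <<'E'
from h import *
q=downq(); move_ptp(W(36,0,50),q); servo_line(W(36,0,20),q,rate=.08)
f0=current_force()
hit=servo_line(W(36,0,13),q,rate=.006,contact_N=6.5); sleep(.1)
f=current_force()-f0; z=((current_position()-OO)*1000)[2]; print(hit,f.round(1),z)
k=0
while f[2]<6 and k<6: z-=.2; servo_line(W(36,0,z),q,rate=.01); sleep(.1); f=current_force()-f0; k+=1; print(f.round(1),z)
sleep(.3); print((current_force()-f0).round(1))
servo_line(W(36,0,50),q,rate=.05)
move_ptp(W(-30,2,130)+np.array([0,.12,0]),q); look(O,"l7"); print(current_clock())
E
python3 fit.py | tail -2
```

```text
True [-0.8  0.5  4.6] 16.866911512493655
[-0.9  0.8  4.4] 16.666911512493655
[-0.3  0.5  5.2] 16.466911512493656
[-1.9  1.5  7.4] 16.266911512493657
[-1.2  0.4  7.3]
52.125
l7 [(0.85, 4.4, 10.0, 7.0, -10.0, -1.0), (0.85, 4.4, 10.0, 7.0, -10.0, 0.0), (0.84, 4.45, 10.0, 7.0, -10.0, -1.0), (0.83, 4.35, 10.0, 7.0, -10.0, 0.0), (0.81, 4.45, 8.0, 7.0, -10.0, -1.0)]
{7: (0.85, 4.4), 4: (0.73, 2.65), 3: (0.67, 1.85), 9: (0.63, 5.75), 8: (0.59, 5.25), 6: (0.59, 4.0), 5: (0.58, 3.25), 2: (0.55, 1.45)}
```

```bash
python3 -c "
from bench import *
print(close_job(),current_clock())"
```

```text
the job is handed in; nothing more can be done
the job is handed in; nothing more can be done
```

The job is handed in, but the hand-in gave no verdict: the timer lies flat on its back, face up, the wheel reads 7 (about 4.40 rad, fitted from the top camera image), the key was pressed at about 7 N and let go, the bystanders were not moved on purpose or re-measured afterwards, and the clock read 52 s just before hand-in.

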